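# Hang the work light and hold a press guide pin up in it for checking

## Task

Hang the yellow work light by its handle on the hook of the steel stand, lit face towards the robot, and let go of it so that it hangs freely. Then draw the guide pin with the red-painted top and flange up out of the press die, turn it level, and finish while still holding it up in the light for checking, about a hand's breadth (10 cm) in front of the middle of the lit face; do not put the pin down. Leave the other guide pin in the die and everything else on the bench where it is.

Things in the scene. Friction and masses are not known exactly. Their poses are not given: they have to be found in the camera images.
- lamp: Cordless flood light, 0.35 kg, balanced under its handle: yellow box 45 (x) x 124 (y) mm, top 78 mm up, on a black foot 50 x 128 mm; lit white face to its -x. Black handle over it: posts at y = -59 and +59 mm (54 mm inside) and a level bar along y, 12 x 12 mm, axis 136 mm up (52 mm open below). Starts standing, lit face roughly towards the robot. Origin: centre of the foot's underside; z up.
- lamp_bar (a point): Middle of the lamp's handle bar, on its axis, 136 mm above the foot; axes as the lamp's. This middle goes over the hook. The bar can be pinched beside it, 32 mm along y, fingers closing along the lamp's x.
- lamp_lens (a point): Centre of the lamp's lit face, 45 mm above its foot and 91 mm below the bar's axis; the light shines along its -x (axes as the lamp's).
- stand: Steel stand, fixed: base plate 110 mm square, 25 mm square post 299 mm tall, with a hook of 8 mm round bar that points to the stand's own -x. Origin: under the post's centre.
- hook_seat (a point): Where the bar's middle lies when hung: 85 mm to the stand's -x from the post's axis, 270 mm above the bench (10 mm above the hook's axis); axes as the stand's. The seat is 18 mm long in x; beyond it to -x the hook turns up, its tip 25 mm out, top 12 mm above this point; towards the post it rises 8 mm. The bar hangs across it, along the stand's y.
- die: Lower half of a press die, fixed: aluminium block 170 (x) x 300 (y) x 45 mm high; in the middle a steel domed former, 124 mm across, top 84 mm above the bench; guide-pin bushes at y = -115 and +115 mm: blind upright holes 19.5 mm wide, 36 mm deep. Origin: centre of the underside.
- pin_red: Steel guide pin to check, 0.25 kg, loose in either bush: spigot 18 mm across, 30 mm long, down in the bush; flange 34 mm across, 8 mm thick, on the die's top; above it a shaft 18 mm across, ending 83 mm above the flange's underside. Flange and top 13 mm are red. Origin: on the axis at the flange's underside, 45 mm above the bench; z to the red top. Lifts freely, clear after 30 mm.
- pin_red_shaft (a point): Point on the red pin's axis at the lower shaft, 36 mm above the flange's underside, 13 mm above the centre of mass: the place to grip, and the place to bring into the light.
- pin_plain: The other guide pin, same shape and size but all bare steel, in the die's other bush. It stays there.
- blank_a: Unfired clay blank, upside-down bowl (grey dome, 104 mm across, 34 mm high) on the ware board; origin under its centre. Bystander.
- blank_b: A second clay blank like blank_a, on the same ware board. Bystander.
- squeeze_bottle: Tan squeeze bottle with a white cap, 58 mm across, 170 mm tall, standing; origin under its centre. Bystander.
- bowl: Pink plastic bowl, 120 mm across, 55 mm high; origin under its centre. Bystander.
- knife: Trimming knife lying flat, wooden handle to its -x and thin blade to its +x, about 195 mm long, 19 mm high; origin under it near the middle. Bystander.
- wrench: Steel spanner lying flat, 180 mm long along its x axis; origin under it. Bystander.

How it is judged:
On the way, in this order (a step that is already met when the one before it is completed fails the run):
1. the work light hangs on the hook, let go (distance between lamp_bar and hook_seat below 0.025 m and contact force between lamp and stand above 1 N and contact force between lamp and the fingers below 0.1 N and angle between lamp's own z axis and vertical below 0.3 rad and height (world z) of lamp above 0.09 m and x of lamp_lens in the frame of hook_seat below -0.01 m and linear speed of lamp below 0.05 m/s), for 0.3 s.
2. the red pin is gripped and drawn clear of the die (contact force between pin_red and the fingers above 1 N and z of pin_red in the frame of die above 0.08 m and contact force between pin_red and die below 0.05 N), for 0.1 s.
At the end, for the whole second after the job is handed in: Lamp hangs still, upright within 17 deg, bar middle within 25 mm of the seat, let go, lit face to the stand's -x. Red pin still, held by the fingers alone, level within 15 deg, over 110 mm up, shaft 50-170 mm in front of the lit face and within 60 mm of its centre each way. Plain pin seated (distance between lamp_bar and hook_seat below 0.025 m and contact force between lamp and stand above 1 N and contact force between lamp and the fingers below 0.1 N and angle between lamp's own z axis and vertical below 0.3 rad and height (world z) of lamp above 0.09 m and x of lamp_lens in the frame of hook_seat below -0.01 m and linear speed of each of lamp, pin_red below 0.03 m/s and contact force between pin_red and the fingers above 1 N and contact force between pin_red and die below 0.05 N and contact force between pin_red and lamp below 0.05 N and contact force between pin_red and stand below 0.05 N and angle between pin_red's own z axis and vertical between 1.31 and 1.83 rad and height (world z) of pin_red_shaft above 0.11 m and x of pin_red_shaft in the frame of lamp_lens between -0.17 and -0.05 m and y of pin_red_shaft in the frame of lamp_lens between -0.06 and 0.06 m and z of pin_red_shaft in the frame of lamp_lens between -0.06 and 0.06 m and z of pin_plain in the frame of die below 0.05 m); the arm keeps its last pose, push and grip.
It fails at once if the plain pin is lifted out of its seat by more than 10 mm (distance of pin_plain from where it was at the start of the episode above 0.01 m).
It fails at once if the red pin is put or dropped on the bench (height (world z) of pin_red below 0.03 m).
It fails at once if the work light is knocked over or dropped on its side (angle between lamp's own z axis and vertical above 0.9 rad).
It fails at once if a thing lying by (clay blank, bottle, bowl, knife or spanner) is moved by more than 30 mm (distance of any of blank_a, blank_b, squeeze_bottle, bowl, knife, wrench from where it was at the start of the episode above 0.03 m).
It also fails if it takes over 58 s, if anything falls off the work surface, if the arm or the gripper's body presses on something with over 40 N, if the wrist force passes 120 N, or if a joint passes its speed limit or range.

## Robot

A 6-joint arm with a two-finger parallel gripper is mounted at the origin on the work surface. World frame = base frame: x ahead of the robot, y to its left, z up, the work surface at z = 0. Lengths are in m, angles in rad, forces in N, time in s.
With the tool pointing down it reaches from about 0.35 to 0.775 m from the base axis. Payload 7.3 kg.
Tool frame: the origin (TCP) lies at the centre of the arm's flange, where the gripper is bolted on; the fingertips stand 178 mm ahead of it and the grasp point (between the pads) lies 159 mm ahead of it; z points along the fingers, y is the line along which they close (so a half turn about z gives the same grasp; the last joint's range is limited). The gripper opens to 92 mm and grips with 3 to 60 N. Pads are 19 mm wide; open, the fingers measure 130 mm over their backs; the gripper's body (75 mm by 190 mm) begins 47 mm behind the grasp point.
Start: joints at [1.184, 0.342, 1.524, -0, 1.275, -0.146], TCP at [0.125, 0.51, 0.405] pointing down, gripper open.
Joint ranges: [-2.53, 2.53], [-0.77, 2.02], [0.04, 2.7], [-1, 4.14], [0.28, 2.66], [-3.11, 3.11]. Speed limits (rad/s): [2.57, 2.57, 3.14, 3.14, 3.14, 3.14].

## Interface

Orientations are given as [roll, pitch, yaw] about the fixed x, y, z axes, in that order (R = Rz(yaw) Ry(pitch) Rx(roll)).
In Python, from cell import robot, cams, monitor, hand_in gives the robot as it stands (robot), with the cameras (cams), the job as plain functions and the readings (monitor).
- The arm moves only by the shell command python3 drive.py 'ROWS' [OPENING] [FORCE]. ROWS is a JSON list of rows, 1 to 8 of them, each of 6 numbers: dx, dy, dz in m, then a rotation vector rx, ry, rz in rad; each row shifts and turns the commanded pose from where the row before left it, along the tool's axes as they then stand; what a row does not reach is not made up. A row lasts 1/12 s, in which the tool goes at most 0.0417 m and 0.125 rad, less where a joint would pass 70% of its speed; a pose out of reach is approached as far as the arm can. OPENING is the finger opening in m, set as the command begins (- or left out keeps the last). The fingers move at their own pace and stop on an object; FORCE is the grip in N (left out, the last holds). Time passes only in rows, so rows that do not move let the fingers close. It prints the time, the measured TCP pose, the force, the opening and the grip force at its end.
- monitor.observe(): the state, without advancing time (a new reading comes with each control period).
- cams.read_camera(name): name is "side" or "top"; returns a dict with "image" (420x560x3 uint8, red, green, blue), "fx", "fy", "cx", "cy" (pixels), "k1" (the pictures are not rectified: a ray, as slopes to the right and down, at radius r is drawn at 1 + k1 r^2 times it, then the intrinsics apply), "pose" (4x4, takes a point from camera to world coordinates). Camera axes: x right, y down, z forward; pixel columns grow to the right and rows downward; lengths in m; the calibration is good to about 2 mm. A picture is of the moment at which its call begins. There is no depth.
- hand_in(): hands the job in; it is judged then, once.
The state is a dict: "time": time; "qpos": joint angles; "qvel": joint speeds; "joint_efforts": joint torques, N m; "tool_pos": TCP position; "tool_rot": TCP orientation; "contact_force": force on the tool from outside, world axes, zero at the start; "torque": the same for the moment, N m; "opening": finger opening in m; "grip_force": force on a finger pad.
Only numpy, scipy, OpenCV 4.12 (cv2) and the standard library are available. Lean on these libraries where they do the work, as an engineer would, in place of code of your own. Each camera call takes 0.05 s, during which the arm holds its last target. There are 200 camera calls.

## Working session

There is one attempt and no reset: what is moved stays moved. The work goes in short steps, Python scripts to look and compute and a shell command to move; the robot and the scene stay as the last step left them, time stands still between calls to the robot, and variables do not carry over. Pictures are saved under pics/ and viewed, at most 10 in all, crops included, and the job is handed in when it is done.

```bash
ls; mkdir -p pics; python3 - <<'E'
from cell import robot, cams, monitor, hand_in
import cv2,numpy as np
np.set_printoptions(precision=4,suppress=True)
for n in("side","top"):
    c=cams.read_camera(n); cv2.imwrite(f"pics/{n}0.png",c["image"][:,:,::-1])
    print(n,c["fx"],c["fy"],c["cx"],c["cy"],c["k1"]); print(c["pose"])
print(monitor.observe())
E
```

```text
cell.py
drive.py
pics
side 505.9256015363135 505.9256015363135 278.89493819374627 214.53475791579677 -0.0781123987274324
[[ 0.7886 -0.3937  0.4724 -0.0772]
 [-0.6145 -0.4756  0.6294 -0.7135]
 [-0.0231 -0.7867 -0.617   0.93  ]
 [ 0.      0.      0.      1.    ]]
top 481.89848188862845 481.89848188862845 286.65064036215057 215.48990237579017 -0.169348611494197
[[ 0.0082 -0.9937  0.1121  0.3327]
 [-0.9997 -0.0106 -0.0212  0.0686]
 [ 0.0222 -0.1119 -0.9935  1.6068]
 [ 0.      0.      0.      1.    ]]
{'time': 0.1, 'qpos': array([ 1.184 ,  0.3427,  1.5249, -0.    ,  1.2754, -0.146 ]), 'qvel': array([-0.0007, -0.0001, -0.0007, -0.002 , -0.0009,  0.0002]), 'joint_efforts': array([  0.0021, -43.1991, -24.4699,   0.0719,   0.0526,  -0.    ]), 'tool_pos': array([0.1251, 0.5098, 0.4041]), 'tool_rot': array([-3.1403, -0.0002,  2.9009]), 'contact_force': array([ 0.6341,  1.0842, -0.7107]), 'torque': array([ 0.0019,  0.0371, -0.0072]), 'grip_force': 0.0, 'opening': 0.09215559009864348}
```

View pics/side0.png

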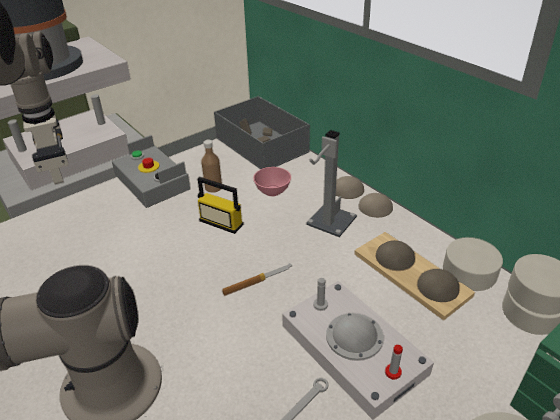

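View pics/top0.png

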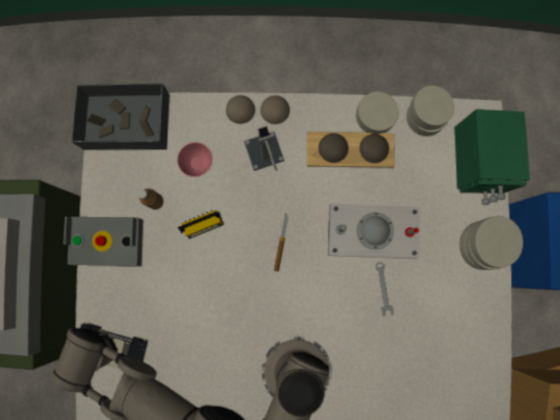

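The side view shows the lamp at about (219,207), the hook tip at about (312,160), the post top at (333,135) and the red pin's top at (398,350). In the top view the lamp is at (201,224), the stand at (264,148) with the hook pointing down-right to (276,169), and the red pin at (412,232). I'll enlarge these areas next.

```bash
python3 - <<'E'
import cv2,numpy as np
s=cv2.imread("pics/side0.png");t=cv2.imread("pics/top0.png")
def crop(im,u,v,w,h,k):
    c=cv2.resize(im[v:v+h,u:u+w],None,fx=k,fy=k,interpolation=cv2.INTER_CUBIC)
    c=np.clip(c*1.4,0,255).astype(np.uint8)
    for i in range(0,w,10):
        cv2.line(c,(i*k,0),(i*k,4 if i%50 else 10),(0,0,255),1); cv2.putText(c,str(u+i),(i*k,16),0,.33,(255,0,255),1)
    for i in range(10,h,10):
        cv2.line(c,(0,i*k),(4,i*k),(0,0,255),1); cv2.putText(c,str(v+i),(6,i*k+4),0,.33,(255,0,255),1)
    return c
A=np.hstack([crop(s,190,170,66,50,6),crop(s,300,125,66,50,6)])
A2=np.hstack([crop(t,170,200,66,50,6),crop(t,240,125,66,50,6)])
cv2.imwrite("pics/c1.png",np.vstack([A,A2]))
E
```

```text
(no output)
```

View pics/c1.png

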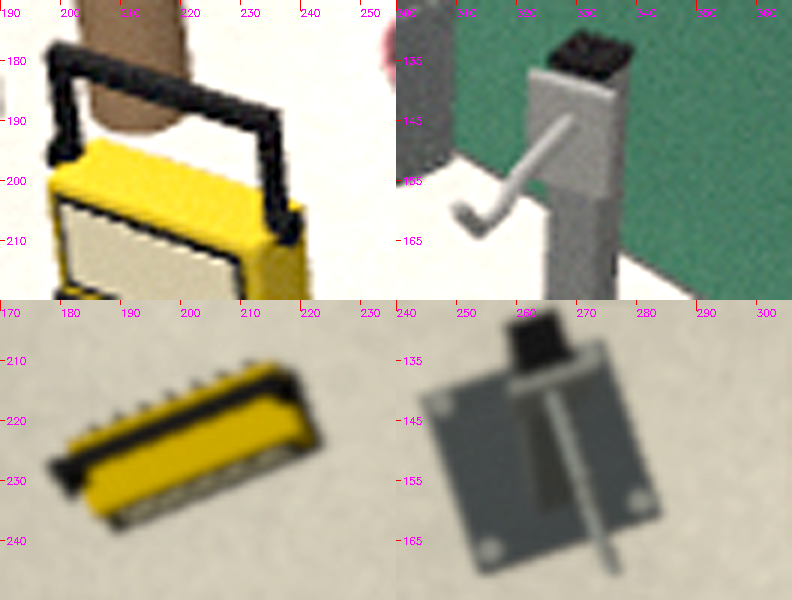

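The enlargement shows these pixel positions:

| Feature | Side | Top |
|---|---|---|
| Bar ends | (199.5,179) and (236,190) | (180,228) and (217,213) |
| Hook tip | (310.5,160) | (276.7,170) |
| Hook bend | (314,163.5) | – |
| Hook root | (328.7,145) | (265.7,140.5) |

The base plate corners are visible in the top view.

```bash
cat > h.py <<'E'
import cv2,numpy as np
from cell import robot, cams, monitor, hand_in
from scipy.spatial.transform import Rotation as R
np.set_printoptions(precision=4,suppress=True)
def ray(c,uv):
    K=np.array([[c["fx"],0,c["cx"]],[0,c["fy"],c["cy"]],[0,0,1]])
    p=cv2.undistortPoints(np.array([[uv]],float),K,np.array([c["k1"],0,0,0,0]))[0,0]
    P=c["pose"]; return P[:3,3],P[:3,:3]@np.array([p[0],p[1],1])
def plane(c,uv,z):
    o,d=ray(c,uv); return o+d*(z-o[2])/d[2]
def tri(cs,us,ct,ut):
    o1,d1=ray(cs,us);o2,d2=ray(ct,ut)
    k=np.linalg.lstsq(np.c_[d1,-d2],o2-o1,rcond=None)[0]
    a,b=o1+k[0]*d1,o2+k[1]*d2
    return (a+b)/2,np.linalg.norm(a-b)
def proj(c,X):
    P=np.linalg.inv(c["pose"]);p=P[:3,:3]@X+P[:3,3];x,y=p[:2]/p[2];f=1+c["k1"]*(x*x+y*y)
    return np.array([c["fx"]*x*f+c["cx"],c["fy"]*y*f+c["cy"]])
E
python3 - <<'E'
from h import *
s=cams.read_camera("side");t=cams.read_camera("top")
for n,a,b in [("barL",(199.5,179),(180,228)),("barR",(236,190),(217,213)),("hooktip",(310.5,160),(276.5,170)),("hookroot",(328.7,145),(265.7,140.5))]:
    print(n,*tri(s,a,t,b))
q=[plane(t,p,.01) for p in[(243.7,141.3),(274.3,132),(284.3,160.8),(254.7,170.8)]]
print("plate",np.mean(q,0),*[np.linalg.norm(q[i]-q[i-1]) for i in range(4)],"-x dir",np.degrees(np.arctan2(*((q[2]+q[3]-q[0]-q[1])[1::-1]))))
def blobs(c,f,amin=4):
    h=cv2.cvtColor(c["image"],cv2.COLOR_RGB2HSV);m=f(h).astype(np.uint8)
    n,l,st,ce=cv2.connectedComponentsWithStats(m);
    return [(st[i],ce[i]) for i in range(1,n) if st[i][4]>=amin]
red=lambda h:((h[...,0]<6)|(h[...,0]>174))&(h[...,1]>180)&(h[...,2]>70)
for c in(s,t): print("red",[ (list(a),b) for a,b in blobs(c,red)])
yel=lambda h:(h[...,0]>20)&(h[...,0]<32)&(h[...,1]>170)&(h[...,2]>70)
for c in(s,t): print("yel",[ (list(a),b) for a,b in blobs(c,yel,20)])
# steps of top view yellow min rect
E
```

```text
barL [0.4564 0.3644 0.1383] 0.0002291815063524602
barR [0.5037 0.2509 0.1406] 0.00037450267949968804
hooktip [0.6107 0.0698 0.2794] 0.0002446778912705418
hookroot [0.6978 0.101  0.2742] 0.0018335270713577187
plate [0.732  0.1125 0.01  ] 0.10950740182147445 0.10925205755129364 0.10642350831700355 0.1057575098773025 -x dir -159.82540128859435
red [([np.int32(143), np.int32(158), np.int32(10), np.int32(10), np.int32(83)], array([147.6867, 162.6265])), ([np.int32(394), np.int32(345), np.int32(8), np.int32(9), np.int32(62)], array([397.5161, 348.9839])), ([np.int32(386), np.int32(365), np.int32(15), np.int32(14), np.int32(101)], array([392.6139, 373.0792]))]
red [([np.int32(406), np.int32(228), np.int32(6), np.int32(8), np.int32(17)], array([407.5882, 232.0588])), ([np.int32(414), np.int32(229), np.int32(4), np.int32(3), np.int32(11)], array([415.3636, 229.9091])), ([np.int32(96), np.int32(237), np.int32(9), np.int32(8), np.int32(63)], array([100.2857, 240.4762]))]
yel [([np.int32(139), np.int32(161), np.int32(20), np.int32(12), np.int32(109)], array([148.633 , 167.5138])), ([np.int32(198), np.int32(193), np.int32(44), np.int32(37), np.int32(589)], array([222.4992, 208.8098]))]
yel [([np.int32(182), np.int32(211), np.int32(34), np.int32(15), np.int32(60)], array([197.4667, 217.75  ])), ([np.int32(184), np.int32(216), np.int32(37), np.int32(20), np.int32(307)], array([201.5049, 225.1336])), ([np.int32(93), np.int32(231), np.int32(19), np.int32(20), np.int32(207)], array([102.8406, 240.8261]))]
```

```bash
python3 - <<'E'
from h import *
s=cams.read_camera("side");t=cams.read_camera("top")
print("cap",*tri(s,(332.3,133.8),t,(263.2,132.3)))
print("bend side at .258",plane(s,(314.2,162.7),.258))
print("postfoot top",plane(t,(266,159.5),.01))
print("red top tri",*tri(s,(397.8,346.5),t,(415.4,230.3)), "side capmid plane",plane(s,(397.5,349),.1215))
print("flange side",plane(s,(393,372),.053),"top",plane(t,(410,232.2),.053))
# predicted lamp bar ends
m=np.array([.480,.3076,.136]);y=np.array([-.385,.923,0])
for k in(.062,-.062): print(proj(s,m+k*y),proj(t,m+k*y))
# goal in tool frame: grasp on bar at -32mm
o=monitor.observe();T=o["tool_pos"];Rt=R.from_euler("xyz",o["tool_rot"])
g=m-.032*y
for zz in(.24,.163):
    G=np.array([g[0],g[1],.136+zz]);Rg=R.from_euler("xyz",[np.pi,0,np.radians(112.6)])
    print("goal",G,"move tool axes",Rt.inv().apply(G-T),"rotvec",(Rt.inv()*Rg).as_rotvec())
E
```

```text
cap [0.7151 0.1078 0.2974] 0.0019313804635072516
bend side at .258 [0.6323 0.0802 0.258 ]
postfoot top [0.7029 0.1061 0.01  ]
red top tri [ 0.4579 -0.3674  0.1298] 0.0022746920486324354 side capmid plane [ 0.4596 -0.368   0.1215]
flange side [ 0.4555 -0.3714  0.053 ] top [ 0.4571 -0.3708  0.053 ]
[199.3932 179.6436] [180.0128 228.1125]
[236.2072 191.467 ] [217.3753 213.078 ]
goal [0.4923 0.2781 0.376 ] move tool axes [-0.4118 -0.1375  0.0286] rotvec [-0.0004  0.0002  0.9355]
goal [0.4923 0.2781 0.299 ] move tool axes [-0.4118 -0.1375  0.1056] rotvec [-0.0004  0.0002  0.9355]
```

```bash
R='[-0.0343,-0.01146,0.0024,0,0,0]'; python3 drive.py '[[-0.0343,-0.01146,0.0024,0,0,0],[-0.0343,-0.01146,0.0024,0,0,0],[-0.0343,-0.01146,0.0024,0,0,0],[-0.0343,-0.01146,0.0024,0,0,0],[-0.0343,-0.01146,0.0024,0,0,0],[-0.0343,-0.01146,0.0024,0,0,0]]' 0.09
python3 drive.py '[[-0.0343,-0.01146,0.0024,0,0,0],[-0.0343,-0.01146,0.0024,0,0,0],[-0.0343,-0.01146,0.0024,0,0,0],[-0.0343,-0.01146,0.0024,0,0,0],[-0.0343,-0.01146,0.0024,0,0,0],[-0.0343,-0.01146,0.0024,0,0,0]]'
python3 drive.py '[[0,0,0,0,0,0.117],[0,0,0,0,0,0.117],[0,0,0,0,0,0.117],[0,0,0,0,0,0.117],[0,0,0,0,0,0.117],[0,0,0,0,0,0.117],[0,0,0,0,0,0.117],[0,0,0,0,0,0.117]]'
cat >> h.py <<'E'
def goal(pos,rot):
    o=monitor.observe();T=o["tool_pos"];Rt=R.from_euler("xyz",o["tool_rot"]);Rg=rot if isinstance(rot,R) else R.from_euler("xyz",rot)
    print("q",o["qpos"],"move",Rt.inv().apply(np.array(pos)-T),"rv",(Rt.inv()*Rg).as_rotvec())
E
python3 -c "
from h import *
goal([.4923,.2781,.299],[np.pi,0,np.radians(112.6)])"
```

```text
time: 0.8
tool_pos: [0.3098, 0.3928, 0.3903]
tool_rot: [3.141, 0.0, 2.901]
contact_force: [-0.7, 0.7, -1.0]
opening: 0.0901
grip_force: 0.0
time: 1.3
tool_pos: [0.4935, 0.2769, 0.3758]
tool_rot: [3.141, -0.0, 2.901]
contact_force: [0.1, 2.0, 0.2]
opening: 0.0899
grip_force: 0.0
time: 1.97
tool_pos: [0.4921, 0.2781, 0.3758]
tool_rot: [-3.141, -0.0, 1.959]
contact_force: [0.7, -0.3, -0.0]
opening: 0.0897
grip_force: 0.0
q [ 0.3788  0.4391  1.4565  0.0001  1.2463 -0.0094] move [-0.0001  0.0002  0.0768] rv [-0.0002 -0.0001 -0.0063]
```

```bash
python3 drive.py '[[0,0,0.0192,0,0,0],[0,0,0.0192,0,0,0],[0,0,0.0192,0,0,0],[0,0,0.0192,0,0,0],[0,0,0,0,0,0]]'
python3 drive.py '[[0,0,0,0,0,0],[0,0,0,0,0,0],[0,0,0,0,0,0],[0,0,0,0,0,0],[0,0,0,0,0,0],[0,0,0,0,0,0]]' 0.0 50
python3 - <<'E'
from h import *
a=[]
for n in("side","top"):
    c=cams.read_camera(n);im=c["image"][:,:,::-1]
    u,v=(190,140) if n=="side" else(160,185)
    a.append(np.clip(cv2.resize(im[v:v+100,u:u+80],None,fx=5,fy=5,interpolation=2)*1.3,0,255))
cv2.imwrite("pics/g1.png",np.hstack(a))
E
```

```text
time: 2.38
tool_pos: [0.4911, 0.2777, 0.2955]
tool_rot: [-3.135, -0.0, 1.965]
contact_force: [-1.1, -0.8, -1.0]
opening: 0.0899
grip_force: 0.0
time: 2.88
tool_pos: [0.4922, 0.2782, 0.2998]
tool_rot: [3.14, -0.0, 1.965]
contact_force: [-0.0, 0.7, 0.5]
opening: 0.0545
grip_force: 0.0[ WARN:0@1.803] global loadsave.cpp:1063 imwrite_ Unsupported depth image for selected encoder is fallbacked to CV_8U.
```

View pics/g1.png

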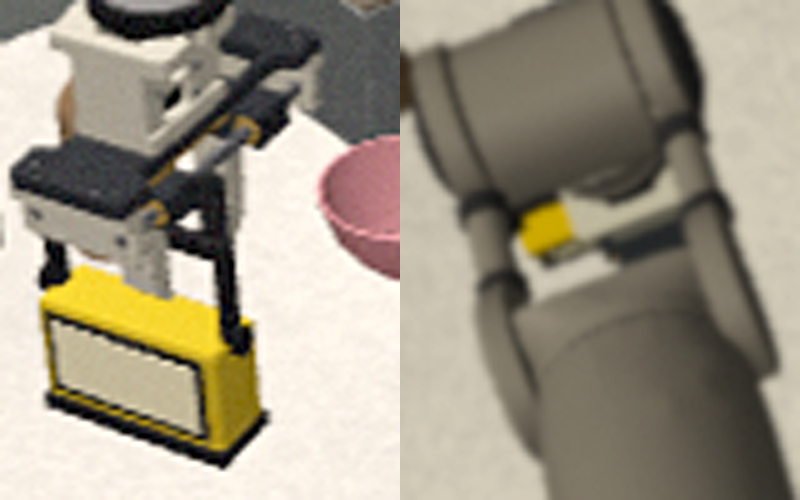

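The fingers are on either side of the bar, right of the middle and between the posts. I'll finish closing.

```bash
python3 drive.py '[[0,0,0,0,0,0],[0,0,0,0,0,0],[0,0,0,0,0,0],[0,0,0,0,0,0],[0,0,0,0,0,0],[0,0,0,0,0,0],[0,0,0,0,0,0],[0,0,0,0,0,0]]' 0.0 50
python3 drive.py '[[0,0,0,0,0,0],[0,0,0,0,0,0],[0,0,0,0,0,0]]'
```

```text
time: 3.65
tool_pos: [0.4922, 0.2781, 0.2991]
tool_rot: [3.142, 0.0, 1.965]
contact_force: [1.1, -0.1, -0.6]
opening: 0.0114
grip_force: 50.0
time: 3.9
tool_pos: [0.4921, 0.2781, 0.2991]
tool_rot: [3.142, 0.0, 1.965]
contact_force: [1.3, -0.5, -0.3]
opening: 0.0114
grip_force: 50.0
```

```bash
python3 drive.py '[[0,0,-0.02,0,0,0],[0,0,-0.035,0,0,0],[0,0,-0.035,0,0,0],[0,0,-0.035,0,0,0],[0,0,-0.035,0,0,0],[0,0,-0.02,0,0,0],[0,0,0,0,0,0],[0,0,0,0,0,0]]'
python3 - <<'E'
from h import *
a=[]
for n in("side","top"):
    c=cams.read_camera(n);im=c["image"][:,:,::-1];cv2.imwrite(f"pics/{n}1.png",im)
    u,v=(190,80) if n=="side" else(150,160)
    a.append(np.clip(cv2.resize(im[v:v+120,u:u+80],None,fx=5,fy=5,interpolation=2)*1.3,0,255))
cv2.imwrite("pics/g2.png",np.hstack(a).astype(np.uint8))
# bar middle now assumed: tool - offset ; stand yaw 20deg
y=20.0;c,s=np.cos(np.radians(y)),np.sin(np.radians(y));X=np.array([c,s,0]);Y=np.array([-s,c,0])
seat=np.array([.635,.0785,.270])
for dx,dz in((-.06,.04),(0,.04),(0,0)):
    goal(seat+X*dx-.032*Y+[0,0,dz+.163],[np.pi,0,np.radians(90+y)])
E
```

```text
time: 4.57
tool_pos: [0.4919, 0.2782, 0.4787]
tool_rot: [3.141, -0.0, 1.965]
contact_force: [-1.3, 0.5, -5.0]
opening: 0.0118
grip_force: 50.0
q [ 0.3789  0.3762  1.276   0.      1.4943 -0.0152] move [-0.2685 -0.0058  0.0034] rv [-0.0048 -0.      0.045 ]
q [ 0.3789  0.3762  1.276   0.      1.4943 -0.0152] move [-0.2712  0.0541  0.0032] rv [-0.0048 -0.      0.045 ]
q [ 0.3789  0.3762  1.276   0.      1.4943 -0.0152] move [-0.2712  0.0543  0.0432] rv [-0.0048 -0.      0.045 ]
```

View pics/g2.png

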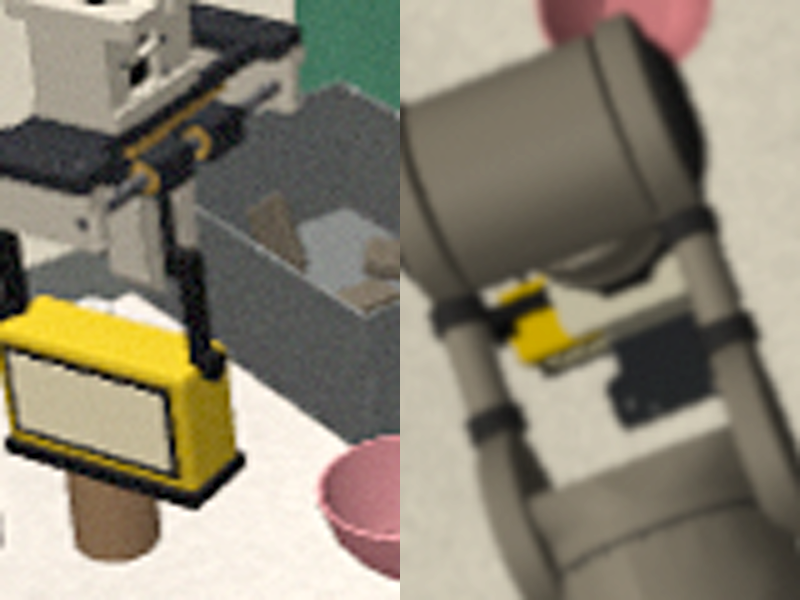

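The lamp hangs level in the grip. In the side picture its foot corners are at about (191.6,168.6) and (229,180.6). I'll check how far the grip sits from the bar's middle.

```bash
python3 - <<'E'
from h import *
s=cams.read_camera("side");o=monitor.observe();T=o["tool_pos"]
yw=np.radians(22.6);X=np.array([np.cos(yw),np.sin(yw),0]);Y=np.array([-np.sin(yw),np.cos(yw),0])
m=T+.032*Y-[0,0,.163];print("bar mid",m)
for k in(.064,-.064): print(proj(s,m-.025*X+k*Y-[0,0,.136]))
# measured: corner points on the plane of foot
a,b=plane(s,(191.6,168.6),m[2]-.136),plane(s,(229,180.6),m[2]-.136)
print((a+b)/2+.025*X+[0,0,.136],np.degrees(np.arctan2(*(a-b)[1::-1]))-90,np.linalg.norm(a-b))
E
```

```text
bar mid [0.4797 0.3077 0.3133]
[191.4476 171.5361]
[230.315  183.8165]
[0.4864 0.3214 0.3133] 22.06060484870501 0.12518670098138843
```

```bash
python3 drive.py '[[-0.02,0,0,0,0,0],[-0.0355,-0.001,0.0015,0,0,0],[-0.0355,-0.001,0.0015,0,0,0],[-0.0355,-0.001,0.0015,0,0,0],[-0.0355,-0.001,0.0015,0,0,0],[-0.0355,-0.001,0.0015,0,0,0],[-0.0355,-0.001,0.0015,0,0,0],[-0.0355,-0.001,0.0015,0,0,0]]'
python3 drive.py '[[0,0,0,0,0,0.0225],[0,0,0,0,0,0.0225],[0,0,0,0,0,0],[0,0,0,0,0,0],[0,0,0,0,0,0]]'
python3 - <<'E'
from h import *
a=[]
for n in("side","top"):
    c=cams.read_camera(n);im=c["image"][:,:,::-1];cv2.imwrite(f"pics/{n}2.png",im)
    u,v=(265,80) if n=="side" else(230,115)
    a.append(np.clip(cv2.resize(im[v:v+120,u:u+80],None,fx=5,fy=5,interpolation=2)*1.3,0,255))
cv2.imwrite("pics/g3.png",np.hstack(a).astype(np.uint8))
y=20.0;c,s=np.cos(np.radians(y)),np.sin(np.radians(y));X=np.array([c,s,0]);Y=np.array([-s,c,0])
seat=np.array([.635,.0785,.270])
for dx,dz in((-.06,.033),(0,.033),(0,0)):
    goal(seat+X*dx-.032*Y+[0,0,dz+.163],[np.pi,0,np.radians(90+y)])
E
```

```text
time: 5.38
tool_pos: [0.5891, 0.0258, 0.4663]
tool_rot: [-3.138, -0.002, 1.965]
contact_force: [0.4, 0.9, -4.5]
opening: 0.0112
grip_force: 50.0
time: 5.8
tool_pos: [0.5885, 0.0287, 0.4683]
tool_rot: [-3.141, -0.001, 1.922]
contact_force: [-0.7, 0.5, -3.4]
opening: 0.0114
grip_force: 50.0
q [-0.0815  0.426   1.2206  0.0002  1.495  -0.4324] move [-0.001   0.0008  0.0026] rv [ 0.     -0.0002  0.0018]
q [-0.0815  0.426   1.2206  0.0002  1.495  -0.4324] move [-0.0011  0.0608  0.0026] rv [ 0.     -0.0002  0.0018]
q [-0.0815  0.426   1.2206  0.0002  1.495  -0.4324] move [-0.0011  0.0608  0.0356] rv [ 0.     -0.0002  0.0018]
```

View pics/g3.png

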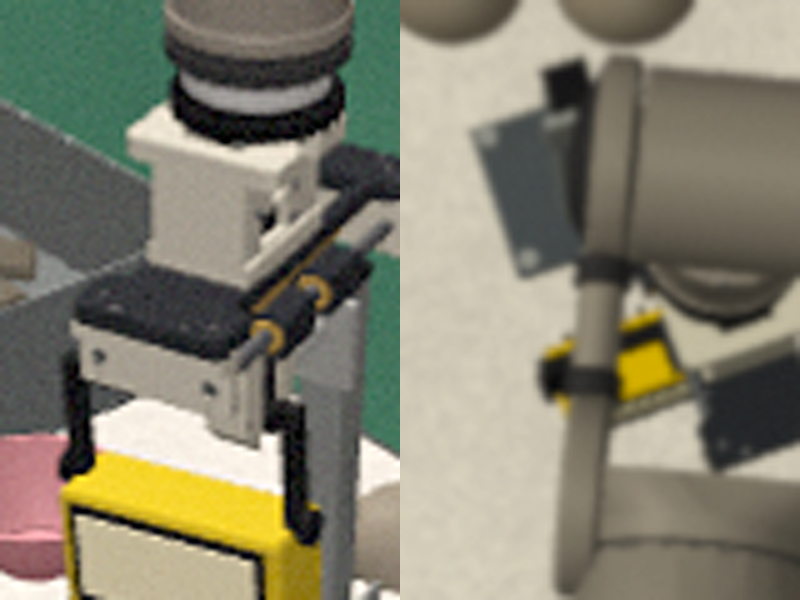

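The lamp is square to the stand with its opening in front of the hook. The box's front top edge runs from about (277,178) to (319,190) in the side view, and the post shows behind it.

```bash
python3 drive.py '[[0,0.012,0.0025,0,0,0],[0,0.0122,0,0,0,0],[0,0.0122,0,0,0,0],[0,0.0122,0,0,0,0],[0,0.0122,0,0,0,0],[0,0,0,0,0,0],[0,0,0,0,0,0]]'
python3 drive.py '[[0,0,0.01,0,0,0],[0,0,0.01,0,0,0],[0,0,0.007,0,0,0],[0,0,0,0,0,0],[0,0,0,0,0,0],[0,0,0,0,0,0]]'
```

```text
time: 6.48
tool_pos: [0.6458, 0.049, 0.4656]
tool_rot: [-3.141, -0.0, 1.921]
contact_force: [0.0, -0.3, -3.8]
opening: 0.0114
grip_force: 50.0
time: 6.98
tool_pos: [0.6457, 0.0482, 0.4393]
tool_rot: [-3.141, -0.0, 1.92]
contact_force: [0.9, -0.1, -2.8]
opening: 0.0112
grip_force: 50.0
```

Next I'll lower it in small steps and watch the force.

```bash
for i in 1; do python3 drive.py '[[0,0,0.003,0,0,0],[0,0,0,0,0,0],[0,0,0,0,0,0]]'; python3 drive.py '[[0,0,0.003,0,0,0],[0,0,0,0,0,0],[0,0,0,0,0,0]]';done
python3 -c "
from h import *
c=cams.read_camera('side');o=monitor.observe();print(o['contact_force'])
im=c['image'][100:220,270:390,::-1];cv2.imwrite('pics/g4.png',np.clip(cv2.resize(im,None,fx=5,fy=5,interpolation=2)*1.3,0,255).astype(np.uint8))"
```

```text
time: 7.23
tool_pos: [0.646, 0.0483, 0.4364]
tool_rot: [3.141, 0.0, 1.92]
contact_force: [1.9, 0.0, -2.7]
opening: 0.0111
grip_force: 50.0
time: 7.48
tool_pos: [0.6461, 0.0485, 0.4343]
tool_rot: [3.138, 0.001, 1.92]
contact_force: [4.1, 1.0, 3.6]
opening: 0.0116
grip_force: 50.0
[4.5732 1.0478 3.276 ]
```

View pics/g4.png

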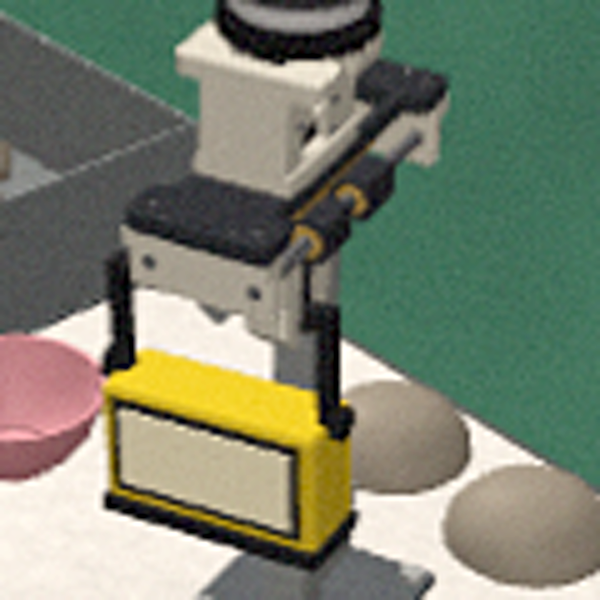

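The hook's bend shows at about (313,163), midway between the handle posts. Contact has begun, and the +x push says the bar is against the upturned end. I'll go 6 mm further in.

```bash
python3 drive.py '[[0,0,-0.004,0,0,0],[0,0.006,0,0,0,0],[0,0,0.004,0,0,0],[0,0,0,0,0,0],[0,0,0,0,0,0]]'; python3 drive.py '[[0,0,0.002,0,0,0],[0,0,0,0,0,0],[0,0,0,0,0,0]]'
```

```text
time: 7.95
tool_pos: [0.6517, 0.0503, 0.4335]
tool_rot: [3.14, 0.001, 1.92]
contact_force: [3.1, 0.2, 2.3]
opening: 0.0113
grip_force: 50.0
time: 8.2
tool_pos: [0.6516, 0.0502, 0.4327]
tool_rot: [3.139, 0.001, 1.92]
contact_force: [1.1, -0.1, 8.4]
opening: 0.0118
grip_force: 50.0
```

```bash
python3 drive.py '[[0,0,-0.001,0,0,0],[0,0,0,0,0,0],[0,0,0,0,0,0],[0,0,0,0,0,0],[0,0,0,0,0,0],[0,0,0,0,0,0]]' 0.05; python3 drive.py '[[0,0,0,0,0,0],[0,0,0,0,0,0],[0,0,0,0,0,0],[0,0,0,0,0,0],[0,0,0,0,0,0],[0,0,0,0,0,0]]';  python3 drive.py '[[0,0,-0.01,0,0,0],[0,0,-0.015,0,0,0],[0,0,-0.015,0,0,0],[0,0,-0.02,0,0,0],[0,0,-0.02,0,0,0],[0,0,0,0,0,0]]'
python3 -c "
from h import *
c=cams.read_camera('side')
im=c['image'][100:220,270:390,::-1];cv2.imwrite('pics/g5.png',np.clip(cv2.resize(im,None,fx=5,fy=5,interpolation=2)*1.3,0,255).astype(np.uint8))"
```

```text
time: 8.7
tool_pos: [0.6515, 0.0504, 0.4317]
tool_rot: [-3.141, -0.0, 1.92]
contact_force: [-0.2, 0.8, -0.2]
opening: 0.0468
grip_force: 0.0
time: 9.2
tool_pos: [0.6515, 0.0504, 0.4322]
tool_rot: [3.141, -0.0, 1.92]
contact_force: [-0.1, -0.1, 0.6]
opening: 0.05
grip_force: 0.0
time: 9.7
tool_pos: [0.6511, 0.0504, 0.5177]
tool_rot: [3.134, 0.003, 1.92]
contact_force: [0.6, 0.6, 1.0]
opening: 0.0497
grip_force: 0.0
```

View pics/g5.png

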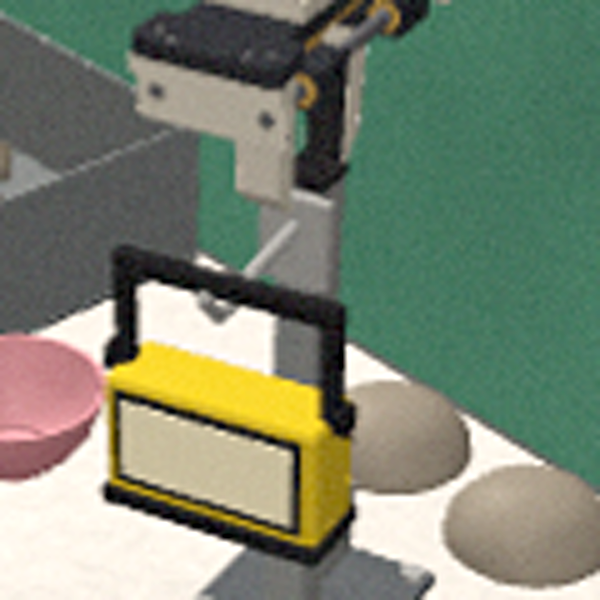

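The lamp hangs level on the hook, which sits at mid-bar (313,160). The lit face is centred at about (311,193) and faces the robot. Now I'll move above the red pin.

```bash
python3 drive.py '[[-0.027,-0.027,0,0,0,0],[-0.027,-0.027,0,0,0,0],[-0.027,-0.027,0,0,0,0],[-0.027,-0.027,0,0,0,0],[-0.027,-0.027,0,0,0,0],[-0.027,-0.027,0,0,0,0]]' >/dev/null
python3 drive.py '[[-0.027,-0.027,0,0,0,0],[-0.027,-0.027,0,0,0,0],[-0.027,-0.027,0,0,0,0],[-0.027,-0.027,0,0,0,0],[-0.027,-0.027,0,0,0,0],[-0.027,-0.027,0,0,0,0],[0,0,0,0,0,0]]' 0.07
cat > log.py <<'E'
from h import *
import json
o=monitor.observe();open("log.txt","a").write(json.dumps([list(o["qpos"]),list(o["tool_pos"]),list(o["tool_rot"])])+"\n");print(o["qpos"],o["tool_pos"],o["tool_rot"])
E
python3 log.py
python3 drive.py '[[0,0,0,0.12,0,0],[0,0,0,0.12,0,0],[0,0,0,0.12,0,0],[0,0,0,0.12,0,0],[0,0,0,0,0,0],[0,0,0,0,0,0]]' >/dev/null;python3 log.py
python3 drive.py '[[0,0,0,0,0.12,0],[0,0,0,0,0.12,0],[0,0,0,0,0.12,0],[0,0,0,0,0.12,0],[0,0,0,0,0,0],[0,0,0,0,0,0]]'>/dev/null; python3 log.py
```

```text
time: 10.83
tool_pos: [0.4548, -0.3703, 0.5104]
tool_rot: [-3.138, -0.0, 1.913]
contact_force: [-0.2, 0.9, -0.5]
opening: 0.0698
grip_force: 0.0
[-0.8133  0.4085  1.1372 -0.0027  1.5976 -1.1559] [ 0.4548 -0.3703  0.5104] [-3.1385 -0.0005  1.9133]
[-0.7063  0.486   1.0553 -0.4255  1.8272 -1.1193] [ 0.4586 -0.3644  0.5108] [-2.6641 -0.002   1.9214]
[-0.7656  0.5966  0.904  -0.2161  2.2736 -1.0812] [ 0.4576 -0.3656  0.5114] [-2.6139 -0.4202  1.6853]
```

```bash
cat > fk.py <<'E'
import numpy as np,json
from scipy.spatial.transform import Rotation as R
from scipy.optimize import least_squares
def Rz(a):return R.from_euler("z",a)
def Ry(a):return R.from_euler("y",a)
SG=1
def fk(q,p,sg=None):
    sg=SG if sg is None else sg
    d1,a1,o1,L1,a3,L2,o4,ox,oy,L6=p
    r=Rz(q[0]);x=r.apply([a1,o1,d1])
    r=r*Ry(q[1]);x=x+r.apply([0,0,L1])
    r=r*Ry(q[2]);x=x+r.apply([a3,0,L2])
    r=r*Rz(sg*q[3]);x=x+r.apply([ox,oy,0])
    r=r*Ry(q[4]);x=x+r.apply([o4,0,L6])
    return x,r*Rz(q[5]+np.pi/2)
D=[[[1.184,.3427,1.5249,0,1.2754,-.146],[.1251,.5098,.4041],[-3.1403,-.0002,2.9009]],
[[.3788,.4391,1.4565,.0001,1.2463,-.0094],[.4921,.2781,.3758],[-3.141,0,1.959]],
[[.3789,.3762,1.276,0,1.4943,-.0152],[.4919,.2782,.4787],[3.141,0,1.965]],
[[-.0815,.426,1.2206,.0002,1.495,-.4324],[.5885,.0287,.4683],[-3.141,-.001,1.922]]]+[json.loads(l) for l in open("log.txt")]
def fit(sg):
    def res(p):
        e=[]
        for q,x,w in D: e+=list((fk(q,p,sg)[0]-x))
        return np.r_[e,1e-3*(np.array(p)-P0)]
    P0=np.array([.2,0,0,.4,0,.4,0,0,.0765,.1])
    return least_squares(res,P0)
LO=np.array([-2.53,-.77,.04,-1,.28,-3.11]);HI=np.array([2.53,2.02,2.7,4.14,2.66,3.11])
def ik(pos,rot,p,seeds):
    best=None
    for s in seeds:
        r=least_squares(lambda q:np.r_[(fk(q,p)[0]-pos)*5,(rot.inv()*fk(q,p)[1]).as_rotvec()],np.clip(s,LO+.01,HI-.01),bounds=(LO,HI))
        if best is None or r.cost<best.cost:best=r
    return best
E
python3 - <<'E'
from fk import *
np.set_printoptions(precision=4,suppress=True)
for sg in(1,-1):
    f=fit(sg);print(sg,f.cost,f.x)
    for q,x,w in D[-3:]:print(fk(q,f.x,sg)[0]-x,np.linalg.norm((R.from_euler("xyz",w).inv()*fk(q,f.x,sg)[1]).as_rotvec()))
E
```

```text
1 2.2027987194455114e-06 [ 0.2204 -0.0034  0.0754  0.5101  0.0471  0.381  -0.0005 -0.0011  0.001
  0.141 ]
[0.     0.     0.0006] 6.200049225444738e-16
[ 0.     -0.0001 -0.    ] 8.018251453309936e-16
[0. 0. 0.] 5.584408708582344e-16
-1 3.615400843327334e-05 [ 0.2258 -0.0126  0.0143  0.4917  0.2906  0.3817 -0.016  -0.2447  0.0629
  0.1295]
[0.0004 0.0007 0.001 ] 0.005328635212280438
[0.0026 0.0022 0.0011] 0.8510986785402277
[-0.0048 -0.0049 -0.0014] 0.4322379439588839
```

```bash
cat > plan.py <<'E'
from fk import *
np.set_printoptions(precision=3,suppress=True)
P=fit(1).x
GP=np.array([.4572,-.3697,.045+.037]);F=np.array([.5215,.0372,.182])
q0=np.array(D[-3][0])
def graspR(al,be): # tool z tilted al from down toward azimuth be, tool y horizontal
    z=np.array([np.cos(be)*np.sin(al),np.sin(be)*np.sin(al),-np.cos(al)]);out=[]
    y=np.array([-np.sin(be),np.cos(be),0])
    for s in(1,-1): out.append(R.from_matrix(np.c_[np.cross(s*y,z),s*y,z]))
    return out
if __name__=="__main__":
    rows=[]
    for al in np.radians([0,30,45]):
      for be in np.radians([-90,-40,0,40]):
        for rg in graspR(al,be):
            b=ik(GP-rg.apply([0,0,.159]),rg,P,[q0])
            if b.cost>1e-6: continue
            for ph in np.radians(range(-180,180,45)):
              for ro in np.radians(range(-180,180,45)):
                pd=np.array([np.cos(ph),np.sin(ph),0])
                rot0=R.from_rotvec(np.cross([0,0,1],pd)*np.pi/2)
                rf=R.from_rotvec(pd*ro)*rot0*rg; z=rf.apply([0,0,1])
                if z[2]>.2 or z[0]<-.4: continue
                f=ik(F-rf.apply([0,0,.159]),rf,P,[b.x])
                if f.cost>1e-6: continue
                m=min((f.x-LO).min(),(HI-f.x).min(),(b.x-LO).min(),(HI-b.x).min())
                rows.append((np.abs(f.x-b.x).max(),m,np.degrees([al,be,ph,ro]),z,b.x,f.x))
    rows.sort(key=lambda r:r[0]-min(r[1],.3)*3)
    for r in rows[:12]:print(*r)
E
time python3 plan.py
```

```text
0.8502081021283249 0.4372128056604151 [ 45.   0. -90.   0.] [ 0.707  0.707 -0.   ] [-1.153  0.589  2.011  1.389  0.717 -0.771] [-0.725  0.828  2.258  1.631  1.567  0.056]
0.8958222229711242 0.6473645410084763 [ 30.  40. -90. -45.] [ 0.498  0.866 -0.044] [-1.068  0.664  1.607  0.595  1.066 -0.541] [-0.712  0.804  2.053  1.376  1.582  0.355]
0.9304774330532797 0.440138270491766 [ 45.  40. -90. -45.] [ 0.704  0.707 -0.062] [-1.172  0.745  1.609  0.806  1.213 -0.762] [-0.724  0.775  2.26   1.624  1.503  0.168]
1.0088439682605976 0.32947692822775576 [ 30.   0. -90.   0.] [ 0.5    0.866 -0.   ] [-1.034  0.537  1.885  0.849  0.609 -0.148] [-0.713  0.835  2.051  1.387  1.618  0.251]
1.0570130220077598 0.6915523196365599 [  0.  40. -90. -45.] [-0.  1. -0.] [-0.81   0.622  1.548  0.     0.972  0.062] [-0.596  0.931  1.623  1.057  1.887  0.591]
1.0570130223563656 0.6915523185831404 [  0. -40. -90. -45.] [-0.  1. -0.] [-0.81   0.622  1.548  0.     0.972  1.459] [-0.596  0.931  1.623  1.057  1.887  1.987]
1.0570130225352175 0.6915523186147525 [  0.   0. -90. -45.] [-0.  1.  0.] [-0.81   0.622  1.
[... 220 characters left out ...]
87 -0.98 ]
1.0570130225725893 0.6915523196365599 [  0.  40. -90.   0.] [-0.  1. -0.] [-0.81   0.622  1.548  0.     0.972  0.062] [-0.596  0.931  1.623  1.057  1.887 -0.194]
1.0570130226108823 0.691552318618129 [  0.   0. -90. -45.] [-0.  1.  0.] [-0.81   0.622  1.548  0.     0.972  0.76 ] [-0.596  0.931  1.623  1.057  1.887  1.289]
1.0570130229782728 0.6915523259107099 [  0. -90. -90. -45.] [-0.  1. -0.] [-0.81   0.622  1.548 -0.     0.972 -0.81 ] [-0.596  0.931  1.623  1.057  1.887 -0.282]
1.0570130231827535 0.6915523185831404 [  0. -40. -90.  45.] [ 0.  1. -0.] [-0.81   0.622  1.548  0.     0.972  1.459] [-0.596  0.931  1.623  1.057  1.887  0.416]
real	0m27.813s
user	0m28.393s
sys	0m0.104s
```

```bash
cat > p2.py <<'E'
from plan import *
from h import goal,robot,plane,tri, cams, monitor, hand_in
F=np.array([.5215,.0372,.195])
qn=monitor.observe()["qpos"]
al,be=np.radians([45,40])
C=[]
for i,rg in enumerate(graspR(al,be)):
    pre=ik(GP-rg.apply([0,0,.159+.08]),rg,P,[qn]);b=ik(GP-rg.apply([0,0,.159]),rg,P,[pre.x])
    pd=np.array([0,-1,0]);
    for ro in np.radians([-45,-60,-30]):
        rf=R.from_rotvec(pd*ro)*R.from_rotvec(np.cross([0,0,1],pd)*np.pi/2)*rg
        f=ik(F-rf.apply([0,0,.159]),rf,P,[b.x]);C.append((rg,rf))
        if __name__=="__main__":
            print(i,np.degrees(ro),pre.cost,b.cost,f.cost,pre.x,b.x,f.x,"z",rf.apply([0,0,1]),"y",rf.apply([0,1,0]),"rv",(rg.inv()*rf).as_rotvec())
if __name__=="__main__":
    for rg in(C[0][0],C[3][0]): goal(GP-rg.apply([0,0,.159+.08]),rg)
    s=cams.read_camera("side");t=cams.read_camera("top");print("plain top",tri(s,(320.5,281),t,(341,229)))
E
python3 p2.py
```

```text
0 -45.0 0.20213316928364547 0.19754850624601736 7.750755769352137e-20 [-1.1636  0.6604  1.4319  0.4963  1.3359 -3.11  ] [-1.0592  0.7145  1.5028  0.472   1.1576 -3.11  ] [-0.7236  0.7382  2.2612  1.6213  1.5013 -2.9375] z [ 0.7044  0.7071 -0.0616] y [ 0.0872 -0.      0.9962] rv [-0.6478 -0.4824  1.516 ]
0 -59.99999999999999 0.20213316928364547 0.19754850624601736 8.59026280002407e-19 [-1.1636  0.6604  1.4319  0.4963  1.3359 -3.11  ] [-1.0592  0.7145  1.5028  0.472   1.1576 -3.11  ] [-0.7014  0.5915  2.2256  1.5414  1.3227 -2.5551] z [ 0.6645  0.7071 -0.2418] y [ 0.342  -0.      0.9397] rv [-0.5591 -0.2832  1.7124]
0 -29.999999999999996 0.20213316928364547 0.19754850624601736 0.006450751519034393 [-1.1636  0.6604  1.4319  0.4963  1.3359 -3.11  ] [-1.0592  0.7145  1.5028  0.472   1.1576 -3.11  ] [-0.7155  0.8575  2.2129  1.6159  1.6625 -3.11  ] z [0.6964 0.7071 0.1228] y [-0.1736  0.      0.9848] rv [-0.726  -0.6701  1.3063]
1 -45.0 2.820277114150247e-27 4.317934935316183e-31 1.2829887431166252e-22 [-1.2633  0.6783  1.5415  0.7331  1.3563 -0.7167] [-1.1723  0.7449  1.6085  0.8058  1.21
[... 385 characters left out ...]
0.6645  0.7071 -0.2418] y [-0.342  -0.     -0.9397] rv [0.5591 0.2832 1.7124]
1 -29.999999999999996 2.820277114150247e-27 4.317934935316183e-31 1.4516976967928963e-23 [-1.2633  0.6783  1.5415  0.7331  1.3563 -0.7167] [-1.1723  0.7449  1.6085  0.8058  1.2126 -0.7621] [-0.7193  0.8938  2.2416  1.63    1.6935 -0.1178] z [0.6964 0.7071 0.1228] y [ 0.1736 -0.     -0.9848] rv [0.726  0.6701 1.3063]
q [-0.7656  0.5966  0.904  -0.2161  2.2736 -1.0812] move [-0.1949 -0.0228  0.2427] rv [-0.6684 -1.2659 -1.9984]
q [-0.7656  0.5966  0.904  -0.2161  2.2736 -1.0812] move [-0.1949 -0.0228  0.2427] rv [-1.054   0.5565  0.7279]
plain top (array([ 0.4628, -0.1344,  0.1218]), np.float64(0.007138518714114529))
```

```bash
python3 drive.py '[[0,0,0,-0.088,0.0464,0.0607],[0,0,0,-0.088,0.0464,0.0607],[0,0,0,-0.088,0.0464,0.0607],[0,0,0,-0.088,0.0464,0.0607],[0,0,0,-0.088,0.0464,0.0607],[0,0,0,-0.088,0.0464,0.0607]]' >/dev/null; python3 drive.py '[[0,0,0,-0.088,0.0464,0.0607],[0,0,0,-0.088,0.0464,0.0607],[0,0,0,-0.088,0.0464,0.0607],[0,0,0,-0.088,0.0464,0.0607],[0,0,0,-0.088,0.0464,0.0607],[0,0,0,-0.088,0.0464,0.0607],[0,0,0,0,0,0]]'
python3 -c "
from p2 import *
goal(GP-C[3][0].apply([0,0,.159+.08]),C[3][0])"
```

```text
time: 13.02
tool_pos: [0.4572, -0.364, 0.513]
tool_rot: [3.139, -0.786, 0.693]
contact_force: [0.4, 0.6, 0.4]
opening: 0.0701
grip_force: 0.0
q [-0.9766  0.3906  1.2661  0.7814  1.5769 -0.1303] move [-0.3074  0.0051  0.0631] rv [ 0.0064 -0.0004 -0.0039]
```

```bash
python3 drive.py '[[-0.034,0.0005,0.007,0,0,0],[-0.034,0.0005,0.007,0,0,0],[-0.034,0.0005,0.007,0,0,0],[-0.034,0.0005,0.007,0,0,0],[-0.034,0.0005,0.007,0,0,0],[-0.034,0.0005,0.007,0,0,0],[-0.034,0.0005,0.007,0,0,0],[-0.034,0.0005,0.007,0,0,0]]'>/dev/null;  python3 drive.py '[[-0.034,0.001,0.007,0,0,0],[0,0,0,0.006,0,-0.004],[0,0,0,0,0,0],[0,0,0,0,0,0]]'
python3 - <<'E'
from p2 import *
import cv2
goal(GP-C[3][0].apply([0,0,.159]),C[3][0])
a=[]
for n,u,v in(("side",320,300),("top",370,190)):
    im=cams.read_camera(n)["image"][v:v+100,u:u+80,::-1];a.append(np.clip(cv2.resize(im,None,fx=5,fy=5,interpolation=2)*1.3,0,255).astype(np.uint8))
cv2.imwrite("pics/g6.png",np.hstack(a))
E
```

```text
time: 14.02
tool_pos: [0.3296, -0.4785, 0.2525]
tool_rot: [-3.139, -0.785, 0.704]
contact_force: [-0.6, -0.6, 0.2]
opening: 0.0696
grip_force: 0.0
q [-1.2605  0.6806  1.5329  0.7287  1.3638 -0.7137] move [-0.0019 -0.0008  0.0801] rv [-0.0064  0.0007  0.004 ]
```

View pics/g6.png

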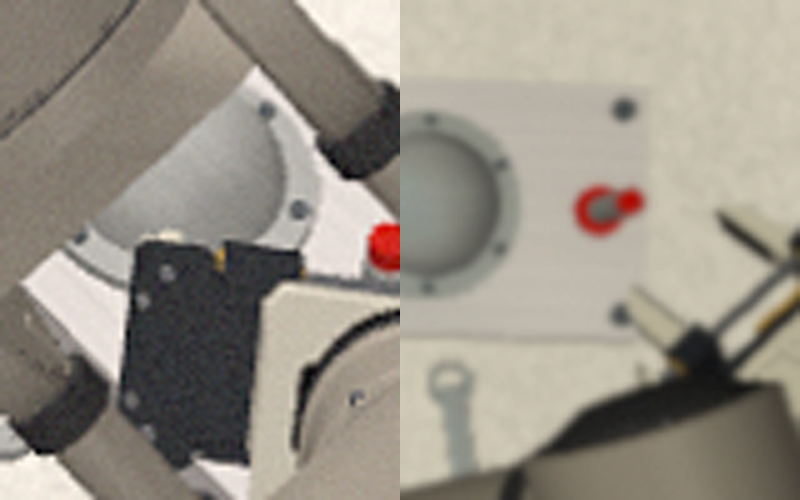

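The open fingers straddle the line to the red pin: in the top crop the tips are at (638,295) and (722,215) and the pin's top is at (630,200), about 2 mm off centre. I'll advance and grip.

```bash
python3 drive.py '[[-0.002,-0.001,0.02,0,0,0],[0,0,0.02,0,0,0],[0,0,0.02,0,0,0],[0,0,0.02,0,0,0],[0,0,0,0,0,0],[0,0,0,0,0,0]]'
python3 drive.py '[[0,0,0,0,0,0],[0,0,0,0,0,0],[0,0,0,0,0,0],[0,0,0,0,0,0],[0,0,0,0,0,0],[0,0,0,0,0,0],[0,0,0,0,0,0],[0,0,0,0,0,0]]' 0.0 55
python3 drive.py '[[0,0,0,0,0,0],[0,0,0,0,0,0],[0,0,0,0,0,0],[0,0,0,0,0,0],[0,0,0,0,0,0],[0,0,0,0,0,0]]'
```

```text
time: 14.62
tool_pos: [0.371, -0.4413, 0.1942]
tool_rot: [-3.138, -0.785, 0.704]
contact_force: [-0.1, -0.5, 0.4]
opening: 0.0703
grip_force: 0.0
time: 15.28
tool_pos: [0.37, -0.4422, 0.1932]
tool_rot: [-3.137, -0.785, 0.7]
contact_force: [1.8, -0.7, 1.2]
opening: 0.0214
grip_force: 0.7
time: 15.78
tool_pos: [0.3705, -0.4428, 0.1935]
tool_rot: [-3.14, -0.785, 0.701]
contact_force: [4.2, -3.9, -1.0]
opening: 0.0171
grip_force: 54.9
```

```bash
python3 drive.py '[[0.007,0,-0.007,0,0,0],[0.01,0,-0.01,0,0,0],[0.014,0,-0.014,0,0,0],[0.0177,0,-0.0177,0,0,0],[0.0177,0,-0.0177,0,0,0],[0.0177,0,-0.0177,0,0,0],[0.0177,0,-0.0177,0,0,0],[0,0,0,0,0,0]]'
python3 drive.py '[[0.0177,0,-0.0177,0,0,0],[0.0177,0,-0.0177,0,0,0],[0,0,0,0,0,0],[0,0,0,0,0,0]]'
python3 - <<'E'
from p2 import *
import cv2
a=[]
for n,u,v in(("side",320,240),("top",370,190)):
    im=cams.read_camera(n)["image"][v:v+100,u:u+80,::-1];a.append(np.clip(cv2.resize(im,None,fx=5,fy=5,interpolation=2)*1.3,0,255).astype(np.uint8))
cv2.imwrite("pics/g7.png",np.hstack(a))
rf=C[4][1];goal(F-rf.apply([0,0,.159]),rf)
# path check: rotate in place then translate
o=monitor.observe();q=o["qpos"];T=o["tool_pos"];Rt=R.from_euler("xyz",o["tool_rot"]);rv=(Rt.inv()*rf).as_rotvec();G=F-rf.apply([0,0,.159])
for k in np.linspace(0,1,11):
    f=ik(T+(G-T)*k,Rt*R.from_rotvec(rv*k),P,[q]);q=f.x;print(round(k,1),"%.1e"%f.cost,q,fk(q,P)[0]+fk(q,P)[1].apply([0,0,.159]))
E
```

```text
time: 16.45
tool_pos: [0.3707, -0.4427, 0.3416]
tool_rot: [3.137, -0.784, 0.707]
contact_force: [0.4, 0.2, -1.7]
opening: 0.017
grip_force: 54.9
time: 16.78
tool_pos: [0.3704, -0.4424, 0.3868]
tool_rot: [-3.138, -0.784, 0.701]
contact_force: [-0.8, -1.1, -3.8]
opening: 0.017
grip_force: 54.9
q [-1.1739  0.5051  1.4388  0.7388  1.5159 -0.4701] move [ 0.0841 -0.2493  0.3009] rv [0.5532 0.2905 1.7095]
0.0 1.8e-22 [-1.1733  0.5049  1.4402  0.7391  1.5146 -0.4706] [ 0.4555 -0.3689  0.2727]
0.1 1.7e-30 [-1.1418  0.4871  1.5275  0.7585  1.5062 -0.326 ] [ 0.4574 -0.3235  0.2616]
0.2 3.4e-30 [-1.1088  0.4743  1.6129  0.79    1.4946 -0.1859] [ 0.4604 -0.2787  0.2518]
0.3 2.8e-29 [-1.0739  0.4664  1.6969  0.8336  1.4791 -0.0517] [ 0.4644 -0.2346  0.2432]
0.4 5.8e-29 [-1.0367  0.4636  1.7797  0.8897  1.4591  0.0748] [ 0.4697 -0.1915  0.2356]
0.5 2.0e-28 [-0.9964  0.4666  1.8613  0.9587  1.4347  0.1918] [ 0.4761 -0.1496  0.2287]
0.6 4.3e-28 [-0.9518  0.4758  1.9413  1.0417  1.407   0.2976] [ 0.4835 -0.1091  0.2222]
0.7 1.3e-27 [-0.9017  0.4921  2.019   1.1399  1.378   0.3903] [ 0.4919 -0.0702  0.2159]
0.8 4.0e-27 [-0.8446  0.5163  2.0934  1.2551  1.3509  0.4688] [ 0.5011 -0.0328  0.2095]
0.9 5.6e-27 [-0.7785  0.5493  2.1629  1.3887  1.3306  0.5333] [0.5111 0.003  0.2026]
1.0 3.6e-27 [-0.7014  0.5915  2.2256  1.5414  1.3227  0.5865] [0.5215 0.0372 0.195 ]
```

View pics/g7.png

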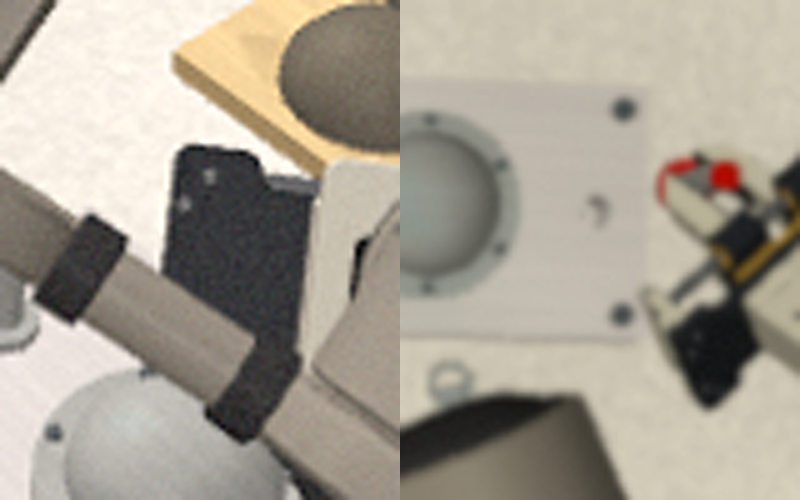

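The pin is in the fingers: its red top shows at (725,175) in the crop, the bush is empty, and the force shows the added weight. I'll rotate in place first, then move across high.

```bash
python3 - <<'E'
from p2 import *
rf=C[4][1];o=monitor.observe();q=o["qpos"];T=o["tool_pos"];Rt=R.from_euler("xyz",o["tool_rot"]);rv=(Rt.inv()*rf).as_rotvec();G=F-rf.apply([0,0,.159])
for k in np.linspace(0,1,6):
    f=ik(T,Rt*R.from_rotvec(rv*k),P,[q]);q=f.x;print("%.1e"%f.cost,q)
for k in np.linspace(0,1,6):
    f=ik(T+(G-T)*k,rf,P,[q]);q=f.x;print("%.1e"%f.cost,q)
E
python3 drive.py '[[0,0,0,0.0346,0.0182,0.1068],[0,0,0,0.0346,0.0182,0.1068],[0,0,0,0.0346,0.0182,0.1068],[0,0,0,0.0346,0.0182,0.1068]]'
```

```text
1.8e-22 [-1.1733  0.5049  1.4402  0.7391  1.5146 -0.4706]
2.3e-29 [-1.1772  0.5385  1.4061  0.7603  1.6398 -0.1303]
3.6e-29 [-1.1851  0.5686  1.3891  0.8179  1.7436  0.2049]
1.9e-28 [-1.1961  0.5918  1.3914  0.9041  1.8162  0.5406]
6.9e-27 [-1.209   0.6057  1.4128  1.0088  1.8514  0.8772]
2.1e-25 [-1.2224  0.6091  1.4503  1.1201  1.8474  1.2118]
2.1e-25 [-1.2224  0.6091  1.4503  1.1201  1.8474  1.2118]
1.1e-23 [-1.1602  0.555   1.6574  1.1277  1.7337  1.0938]
5.2e-23 [-1.0822  0.5237  1.8385  1.1672  1.6184  0.981 ]
2.1e-22 [-0.9834  0.5174  1.9955  1.2439  1.5047  0.8633]
6.5e-22 [-0.8582  0.5395  2.1264  1.3663  1.4011  0.7324]
6.5e-22 [-0.7014  0.5915  2.2256  1.5414  1.3227  0.5865]
time: 17.22
tool_pos: [0.3705, -0.4424, 0.3851]
tool_rot: [-2.568, -0.729, 0.094]
contact_force: [1.0, 0.6, -2.7]
opening: 0.0168
grip_force: 54.9
```

```bash
python3 drive.py '[[0,0,0,0.0346,0.0182,0.1068],[0,0,0,0.0346,0.0182,0.1068],[0,0,0,0.0346,0.0182,0.1068],[0,0,0,0.0346,0.0182,0.1068],[0,0,0,0.0346,0.0182,0.1068],[0,0,0,0.0346,0.0182,0.1068]]' >/dev/null
python3 drive.py '[[0,0,0,0.0346,0.0182,0.1068],[0,0,0,0.0346,0.0182,0.1068],[0,0,0,0.0346,0.0182,0.1068],[0,0,0,0.0346,0.0182,0.1068],[0,0,0,0.0346,0.0182,0.1068],[0,0,0,0.0346,0.0182,0.1068],[0,0,0,0,0,0],[0,0,0,0,0,0]]'
python3 - <<'E'
from p2 import *
rf=C[4][1];goal(F-rf.apply([0,0,.159]),rf)
E
```

```text
time: 18.38
tool_pos: [0.3704, -0.4425, 0.3856]
tool_rot: [-1.822, 0.24, -0.816]
contact_force: [-0.2, -0.2, -2.3]
opening: 0.0168
grip_force: 54.9
q [-1.2234  0.6094  1.4478  1.1205  1.8491  1.2096] move [-0.1932  0.1268  0.3266] rv [-0.0004 -0.0001  0.0039]
```

```bash
python3 drive.py '[[-0.0138,0.0091,0.0233,0,0,0],[-0.0138,0.0091,0.0233,0,0,0],[-0.0138,0.0091,0.0233,0,0,0],[-0.0138,0.0091,0.0233,0,0,0],[-0.0138,0.0091,0.0233,0,0,0],[-0.0138,0.0091,0.0233,0,0,0],[-0.0138,0.0091,0.0233,0,0,0]]'
python3 drive.py '[[-0.0138,0.0091,0.0233,0,0,0],[-0.0138,0.0091,0.0233,0,0,0],[-0.0138,0.0091,0.0233,0,0,0],[-0.0138,0.0091,0.0233,0,0,0],[-0.0138,0.0091,0.0233,0,0,0],[0,0,0,0,0,0],[0,0,0,0,0,0]]'
python3 - <<'E'
from p2 import *
from h import *
rf=C[4][1];goal(F-rf.apply([0,0,.159]),rf)
o=monitor.observe();g=o["tool_pos"]+R.from_euler("xyz",o["tool_rot"]).apply([0,0,.159]);print("grasp",g)
for n in("side","top"):
    c=cams.read_camera(n);h=cv2.cvtColor(c["image"],cv2.COLOR_RGB2HSV)
    m=(((h[...,0]<6)|(h[...,0]>174))&(h[...,1]>170)&(h[...,2]>60)).astype(np.uint8)
    k,l,st,ce=cv2.connectedComponentsWithStats(m)
    print(n,[(st[i].tolist(),ce[i].round(1)) for i in range(1,k) if st[i][4]>5],"exp flange",proj(c,g+[0,.033,0]),"redtop",proj(c,g+[0,-.04,0]))
    y=((h[...,0]>20)&(h[...,0]<32)&(h[...,1]>170)&(h[...,2]>70)).astype(np.uint8)
    k,l,st,ce=cv2.connectedComponentsWithStats(y);print("yel",[(st[i].tolist(),ce[i].round(1)) for i in range(1,k) if st[i][4]>20])
s=cams.read_camera("side");yw=np.radians(20);X=np.array([np.cos(yw),np.sin(yw),0])
print("lens by side pixel",[plane(s,(311.5,193),z) for z in(.175,.183)])
E
```

```text
time: 18.97
tool_pos: [0.3932, -0.2577, 0.3101]
tool_rot: [-1.824, 0.237, -0.815]
contact_force: [0.1, 0.2, -2.1]
opening: 0.0168
grip_force: 54.9
time: 19.55
tool_pos: [0.4094, -0.1268, 0.2558]
tool_rot: [-1.823, 0.24, -0.813]
contact_force: [0.3, -1.1, -2.4]
opening: 0.0171
grip_force: 54.9
q [-0.8177  0.5513  2.1596  1.4081  1.376   0.6856] move [-0.0268  0.0186  0.0462] rv [0.001  0.002  0.0054]
grasp [ 0.5148 -0.0141  0.2173]
side [] exp flange [293.1321 205.6566] redtop [313.7025 220.7766]
yel [([292, 169, 48, 40, 667], array([319.6, 184.1]))]
top [([295, 202, 1, 9, 9], array([295., 206.])), ([96, 237, 9, 8, 62], array([100.4, 240.5]))] exp flange [293.629  206.9271] redtop [318.6551 207.209 ]
yel [([254, 158, 40, 24, 391], array([273.1, 168.2])), ([93, 231, 19, 20, 208], array([102.8, 240.9]))]
lens by side pixel [array([0.6198, 0.0739, 0.175 ]), array([0.6125, 0.0656, 0.183 ])]
```

```bash
python3 drive.py '[[-0.009,0.0062,0.0154,0,0,0],[-0.009,0.0062,0.0154,0,0,0],[-0.009,0.0062,0.0154,0,0,0],[0,0,0,0,0,0],[0,0,0,0,0,0],[0,0,0,0,0,0]]'
python3 drive.py '[[0,0,0,0,0,0],[0,0,0,0,0,0],[0,0,0,0,0,0],[0,0,0,0,0,0],[0,0,0,0,0,0],[0,0,0,0,0,0]]'
python3 - <<'E'
from p2 import *
from h import *
o=monitor.observe();Rt=R.from_euler("xyz",o["tool_rot"]);g=o["tool_pos"]+Rt.apply([0,0,.159]);print("grasp",g,o["contact_force"],o["grip_force"])
pa=Rt.apply(C[3][0].inv().apply([0,0,1]));print("pin axis expected",pa)
yw=np.radians(20);d=g-[.6195,.0735,.178];print("in lens frame",R.from_euler("z",-20,degrees=True).apply(d))
sh=g
for n in("side","top"):
    c=cams.read_camera(n);im=c["image"].astype(int);h=cv2.cvtColor(c["image"],cv2.COLOR_RGB2HSV)
    m=(((h[...,0]<8)|(h[...,0]>172))&(h[...,1]>150)&(h[...,2]>50)).astype(np.uint8)
    k,l,st,ce=cv2.connectedComponentsWithStats(m)
    print(n,[(st[i].tolist(),ce[i].round(1)) for i in range(1,k) if st[i][4]>2 and abs(ce[i]-proj(c,g)).max()<60],"exp flange",proj(c,g-.033*pa),"redtop",proj(c,g+.04*pa))
    y=((h[...,0]>20)&(h[...,0]<32)&(h[...,1]>170)&(h[...,2]>70)).astype(np.uint8)
    k,l,st,ce=cv2.connectedComponentsWithStats(y);print("yel",[(st[i].tolist(),ce[i].round(1)) for i in range(1,k) if st[i][4]>20])
E
```

```text
time: 20.2
tool_pos: [0.4163, -0.0774, 0.2345]
tool_rot: [-1.822, 0.238, -0.817]
contact_force: [0.0, -0.3, -2.4]
opening: 0.0166
grip_force: 54.9
time: 20.7
tool_pos: [0.4159, -0.0764, 0.2342]
tool_rot: [-1.822, 0.24, -0.817]
contact_force: [0.4, -0.6, -2.1]
opening: 0.0168
grip_force: 54.9
grasp [0.5217 0.0359 0.1958] [ 0.3794 -0.6096 -2.1043] 54.91342842578888
pin axis expected [-0.0004 -1.      0.0026]
in lens frame [-0.1048 -0.0019  0.0178]
side [] exp flange [282.3759 202.0748] redtop [301.6928 216.3854]
yel [([292, 169, 48, 40, 675], array([319.9, 184.6]))]
top [([277, 200, 2, 9, 16], array([277.4, 204.4]))] exp flange [276.4657 205.3682] redtop [301.1624 205.643 ]
yel [([254, 158, 40, 24, 385], array([273.1, 168.2])), ([93, 231, 19, 20, 207], array([102.8, 240.8]))]
```

```bash
python3 -c "
from cell import robot, cams, monitor, hand_in
print(hand_in())"
```

```text
the job is handed in; nothing more can be done
None
```

I've handed the job in; no verdict came back. The lamp hangs freely on the hook with its lit face to the robot, and the red pin is held level about 10 cm in front of it. Both were checked by pose and camera readings.

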